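# Scrub the scroll saw's dust canister

## Robot

A 7-joint arm with a two-finger parallel gripper is mounted at the origin on the work surface. World frame = base frame: x ahead of the robot, y to its left, z up, the work surface at z = 0. Lengths are in m, angles in rad, forces in N, time in s.
With the tool pointing down it reaches from about 0.425 to 0.925 m from the base axis. Payload 6.8 kg.
Tool frame: the origin (TCP) lies at the very end of the fingers, on their centre line; the grasp point (between the pads) lies 19 mm behind it; z points along the fingers, y is the line along which they close (so a half turn about z gives the same grasp; the last joint's range is limited). The gripper opens to 85 mm and grips with 20 to 120 N. Pads are 22 mm wide; open, the fingers measure 114 mm over their backs; the gripper's body (76 mm by 85 mm) begins 54 mm behind the grasp point. The pads swing forward as they close: fully open they stand 13 mm farther back than shut.
Start: joints at [-1.228, 0.477, 0.022, 1.555, -0.011, 1.109, -0.083], TCP at [0.294, 0.608, 0.231] pointing down, gripper open.
Joint ranges: [-2.96, 2.96], [-0.34, 2.1], [-1.41, 1.46], [0.24, 2.44], [-1.37, 4.51], [0.17, 1.92], [-2.96, 2.96]. Speed limits (rad/s): [2.39, 2.39, 3.14, 3.14, 3.14, 3.14, 3.14].

## Interface

Orientations are given as a rotation vector (axis times angle).
In Python, from bench import monitor, optics, r gives the robot as it stands.
- The arm moves only by the shell command python3 -m crank 'ROWS' [OPENING] [FORCE]. ROWS is JSON, a list of rows, each a list of 2 entries, a list of its own where there are three numbers: the shift along the tool's x, y, z in cm, then the turn, a rotation vector about the tool's x, y, z in rad. A call has 1 to 5 rows; each row shifts and turns the commanded pose from where the row before left it, along the tool's axes as they then stand; what a row does not reach is not made up. A row lasts 1/10 s, in which the tool goes at most 50 mm and 8.59 degrees, less where a joint would pass 70% of its speed; a pose out of reach is approached as far as the arm can. A call is refused whole if a number of a shift passes 5 or a number of a turn 0.15, either way. A call with a gripper value outside its range is refused whole. OPENING is the finger opening in cm, from 0 to 8.54, set as the call begins (- or left out, the last holds). The fingers move at their own pace and stop on an object; FORCE is the grip in N (left out, the last holds). Time passes only in rows, so rows that do not move let the fingers close. It gives the time, the measured TCP pose, the force, the opening and the grip force at its end, in the units of the state.
- monitor.get_obs(): the state, without advancing time (a new reading comes with each control period).
- optics.grab_frame(name): name is "side" or "top" or "wrist"; returns (picture, depth): 400x640x3 uint8, red, green, blue; 400x640 float32, m along the optical axis (not along the pixel's ray), 0 where there is no reading.
- optics.camera_model(name): a dict with "vertical_fov" (degrees; the focal length in pixels is half the picture's height over the tangent of half this angle, whatever the lens; pixels are square), "cx", "cy" (the principal point, pixels), "D" ([k1, k2, p1, p2, k3] as OpenCV has them; the pictures are not rectified), "R" (3x3) and "t" (3): a world point X has camera coordinates R X + t; the wrist camera has in their place "hand_eye" (4x4, takes a point from camera to tool coordinates, whose origin is the TCP and whose axes are the flange's). Camera axes: x right, y down, z forward; pixel columns grow to the right and rows downward; lengths in m; the calibration is good to about 2 mm. A picture is of the moment at which its call begins: read the wrist's pose just before it. camera_model takes no time and is no camera call.
- r.hand_in(): hands the job in; it is judged then, once.
The state is a dict: "clock": time; "joints": joint angles; "qvel": joint speeds; "tau": joint torques, N m; "tcp_pos": TCP position; "orientation": TCP orientation; "contact_force": force on the tool from outside, world axes, zero at the start; "moment": the same for the moment, N m; "grip_width": finger opening in m; "gripper_force": force on a finger pad.
Only numpy, scipy, OpenCV 4.12 (cv2) and the standard library are available. Lean on these libraries where they do the work, as an engineer would, in place of code of your own. Each camera call takes 0.05 s, during which the arm holds its last target. There are 200 camera calls.

## Task

Take the long-handled brush off its sloped stand and scrub out the scroll saw's dust canister with three strokes, holding the brush upright and on the canister's middle: each stroke goes from just inside the mouth down until the tip presses on the sprung screen inside and makes it give by roughly a centimetre, without ramming it to its stop. Then lay the brush back in both forks of the stand with its tip against the foot plate, and let go. Do not disturb the other things on the bench.

Things in the scene. Friction and masses are not known exactly. Their poses are not given: they have to be found in the camera images.
- brush: Loose brush, 200 mm long, 70-140 g. Origin at the centre of its flat tip, z along it from tip to handle end, y across the handle's flat sides. 0-60 mm from the tip: round head, stiff core 48 mm across (grey bristle discs 68 mm across touch nothing). 60-74 mm: ferrule 16 mm across. 70-200 mm: wooden handle, 22 mm (x) by 16 mm (y). Starts on the stand.
- brush_tip (a point): Centre of the brush's flat tip (the brush's origin).
- brush_end (a point): Centre of the handle's end, 200 mm from the tip. On the stand the free place to grip is the last 45 mm of handle before it, across the 16 mm sides, with the tool tilted 40 degrees to point along the brush. Gripped at about 70 N it does not slip.
- stand: Steel stand screwed to the bench, base 170 x 90 x 10 mm. Origin under its centre, z up, x: horizontal direction from the brush's handle to its tip (54 to 80 degrees to the left of +x). A sloping spine carries a foot plate for the tip and two U-forks for the handle, 12 mm wide, centred 85 and 130 mm from the foot plate. The brush lies in them 40 degrees from vertical, handle up.
- stand_foot (a point): Where the tip's centre belongs: on the foot plate, at (62, 0, 40) mm in the stand's frame. The plate is square to the brush. The brush does not reliably slide down to it by itself. Ease the tip 5 to 10 mm off the plate along the slope before lifting the brush out, or the plate drags it askew in the grip; the head meets the lower fork after 19 mm.
- stand_end (a point): Where the handle end's centre belongs, at (-67, 0, 193) mm in the stand's frame. The forks' floors lie 11 mm under the line from foot to here; they are 26 mm wide inside (5 mm play a side), flare outward; prongs rise 19 mm from the floor. Lift out and lay in square to the slope: pulled up along it, the head catches on the lower fork.
- canister: Grey open dust canister, upright, bolted down: outer diameter 100, inner 92, height 145 mm, on a 150 x 50 x 6 mm strap along x. Origin under its centre, z up. Inside is a sprung steel screen 90 mm across, its top 32 to 66 mm above the canister's underside, different each time and not measured: feel for it.
- canister_mouth (a point): Centre of the canister's mouth, 145 mm above its underside. The screen's spring starts to give at about 1 N, then takes 0.5 N per mm, with a hard stop after 22 mm (about 12 N); over 20 N damages it. A light press of some 4 to 8 N is right.
- blank: Bystander: flat wooden puzzle blank 100 x 140 x 20 mm, origin under its centre. Leave alone.
- tape: Bystander: metal tape measure 70 x 65 x 40 mm, origin under its centre. Leave alone.
- sander: Bystander: cork sanding block 110 x 65 x 43 mm, origin under its centre. Leave alone.
- tin: Bystander: closed tin 76 mm across, 85 mm high, origin under its centre. Leave alone.
Not all that is in view belongs to the job. What is shaped like the stand but purple is not meant. Of the things that look like the brush, the smallest one is meant.

How it is judged:
By the outcome, as a careful person would: the job done as asked, in the order asked, and still so for the second after the job is handed in, with the robot touching nothing.
It also fails if it takes over 72 s, if anything falls off the work surface, if the arm or the gripper's body presses on something with over 40 N, if the wrist force passes 120 N, or if a joint passes its speed limit or range.

## Working session

There is one attempt and no reset: what is moved stays moved. The work goes in short steps, Python scripts to look and compute and a shell command to move; the robot and the scene stay as the last step left them, time stands still between calls to the robot, and variables do not carry over. Pictures are saved under pics/ and viewed, at most 10 in all, crops included, and the job is handed in when it is done.

```bash
mkdir -p pics; ls
cat > h.py <<'E'
import numpy as np, cv2
from scipy.spatial.transform import Rotation as R
from bench import monitor, optics, r
def cam(name):
    m=optics.camera_model(name); f=200/np.tan(np.radians(m["vertical_fov"]/2))
    return m,np.array([[f,0,m["cx"]],[0,f,m["cy"]],[0,0,1.]]),np.array(m["D"],float)
def grab(name,fn):
    o=monitor.get_obs(); p,d=optics.grab_frame(name)
    cv2.imwrite("pics/%s.png"%fn,p[:,:,::-1]); np.savez("pics/%s.npz"%fn,d=d,p=p,pos=o["tcp_pos"],ori=o["orientation"]); return p,d
def world(name,fn,uv,depth=None):
    z=np.load("pics/%s.npz"%fn); m,K,D=cam(name); uv=np.array(uv,float).reshape(-1,2)
    n=cv2.undistortPoints(uv.reshape(-1,1,2),K,D).reshape(-1,2)
    dd=np.array([z["d"][int(round(v)),int(round(u))] for u,v in uv]) if depth is None else np.full(len(uv),depth)
    P=np.c_[n,np.ones(len(n))]*dd[:,None]
    if "R" in m: return (P-np.array(m["t"]))@np.array(m["R"])
    H=np.array(m["hand_eye"]); P=P@H[:3,:3].T+H[:3,3]
    return P@R.from_rotvec(z["ori"]).as_matrix().T+z["pos"]
def cloud(name,fn):
    v,u=np.mgrid[0:400,0:640]; 
    z=np.load("pics/%s.npz"%fn); m,K,D=cam(name); uv=np.stack([u,v],-1).reshape(-1,1,2).astype(float)
    n=cv2.undistortPoints(uv,K,D).reshape(-1,2); P=np.c_[n,np.ones(len(n))]*z["d"].reshape(-1,1)
    if "R" in m: W=(P-np.array(m["t"]))@np.array(m["R"])
    else:
        H=np.array(m["hand_eye"]); W=(P@H[:3,:3].T+H[:3,3])@R.from_rotvec(z["ori"]).as_matrix().T+z["pos"]
    W[z["d"].ravel()==0]=np.nan
    return W.reshape(400,640,3),z["p"]
E
python3 - <<'E'
from h import *
print(monitor.get_obs())
grab("top","top0");grab("side","side0")
a=np.vstack([cv2.imread("pics/top0.png"),cv2.imread("pics/side0.png")])
cv2.imwrite("pics/a.png",cv2.resize(a,(480,600)))
for n in("top","side","wrist"):print(optics.camera_model(n))
E
```

```text
pics
{'clock': 0.0, 'joints': array([-1.22812192,  0.47779841,  0.02235306,  1.55646105, -0.01147508,
        1.10929977, -0.08306068]), 'qvel': array([-0.00105672,  0.00113769, -0.00037669, -0.00027738,  0.0013423 ,
        0.00158103, -0.00012897]), 'tau': array([-4.83026051e-04, -5.96453047e+01,  1.60757292e+00, -2.81190580e+01,
        1.23606206e-02,  9.24974534e-03,  2.61049968e-05]), 'tcp_pos': array([0.29384023, 0.60702344, 0.23032307]), 'orientation': array([-7.01947254e-01, -3.06191232e+00,  2.86078749e-03]), 'contact_force': array([-0.62822086, -0.47813434, -0.18441019]), 'moment': array([ 0.01350787,  0.00596277, -0.0035282 ]), 'gripper_force': 0.0, 'grip_width': 0.08550963789121353}
{'vertical_fov': 55.09538103147045, 'cx': 321.03860597576335, 'cy': 193.53073309783343, 'D': array([-0.04021667,  0.        ,  0.        ,  0.        ,  0.        ]), 'R': array([[-0.07320617, -0.99731592,  0.00134703],
       [-0.97641654,  0.07139689, -0.20374796],
       [ 0.20310492, -0.01623087, -0.97902245]]), 't': array([0.06567522, 0.56194205, 1.22226924])}
{'vertical_fov': 50.6450997
[... 156 characters left out ...]
29, -0.43155133,  0.01909377],
       [-0.30233996, -0.66218697, -0.68563763],
       [ 0.30853148,  0.61259437, -0.72769256]]), 't': array([-0.47904901,  0.26610886,  1.22371917])}
{'vertical_fov': 64.30872770341152, 'cx': 317.3608676552001, 'cy': 201.0362846820809, 'D': array([-0.04148644,  0.        ,  0.        ,  0.        ,  0.        ]), 'hand_eye': array([[-4.98760764e-04, -9.54678490e-01, -2.97638593e-01,
         7.49402864e-02],
       [ 9.99999693e-01, -6.56243225e-04,  4.29180500e-04,
         2.57841003e-04],
       [-6.05052703e-04, -2.97638288e-01,  9.54678524e-01,
        -1.43486757e-01],
       [ 0.00000000e+00,  0.00000000e+00,  0.00000000e+00,
         1.00000000e+00]])}
```

View pics/top0.png

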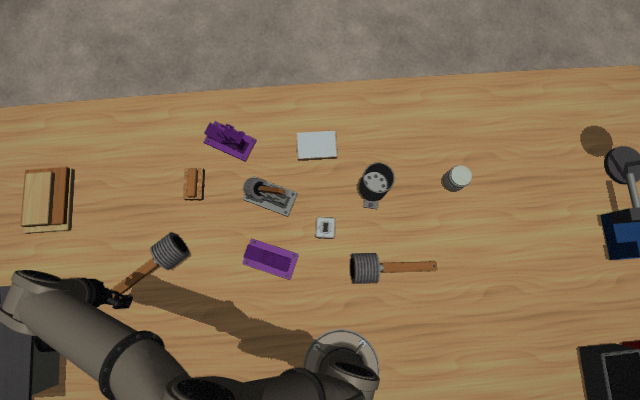

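View pics/side0.png

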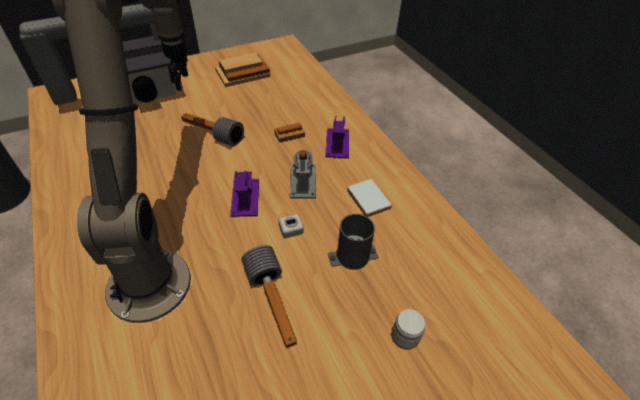

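The grey stand with the brush in it is at top (270,195). The other brush-like objects are larger and loose, at top (393,267) and (150,265). The purple stands are at (230,140) and (270,258). The canister is at (376,182). Next I'll take an enlarged crop to confirm the brush and measure the positions.

Run:
```python
from h import *
W,p=cloud("top","top0")
for n,(a,b,c,d) in dict(stand=(238,302,170,220),can=(350,405,155,215)).items():
    w=W[c:d,a:b].reshape(-1,3); print(n)
    for lo,hi in((.006,.016),(.03,.05),(.05,.1),(.1,.14),(.14,.16),(.16,.3)):
        q=w[(w[:,2]>lo)&(w[:,2]<hi)]
        if len(q):print(lo,hi,len(q),q.mean(0).round(4),q.min(0).round(4),q.max(0).round(4))
# canister rim fit, both cameras
for cam_,fn,bx in(("top","top0",(350,405,155,215)),("side","side0",(320,385,200,275))):
    if cam_=="side": W,p=cloud(cam_,fn)
    w=W[bx[2]:bx[3],bx[0]:bx[1]].reshape(-1,3); q=w[(w[:,2]>.138)&(w[:,2]<.152)]
    A=np.c_[2*q[:,:2],np.ones(len(q))]; s=np.linalg.lstsq(A,(q[:,:2]**2).sum(1),rcond=None)[0]
    print(cam_,len(q),s[:2],np.sqrt(s[2]+s[0]**2+s[1]**2))
Ws,ps=cloud("side","side0");w=Ws[140:205,280:325].reshape(-1,3)
for lo,hi in((.006,.016),(.03,.05),(.05,.1),(.1,.14),(.14,.3)):
    q=w[(w[:,2]>lo)&(w[:,2]<hi)]; print(lo,hi,len(q),q.mean(0).round(4),q.min(0).round(4),q.max(0).round(4))
a=cv2.resize(cv2.imread("pics/top0.png")[165:225,230:310],None,fx=6,fy=6,interpolation=2)
b=cv2.resize(cv2.imread("pics/side0.png")[140:205,275:333],None,fx=5.5,fy=5.54,interpolation=2)
b=cv2.resize(b,(310,360)); cv2.imwrite("pics/crop1.png",np.hstack([a,b]))
```

```text
stand
0.006 0.016 543 [0.5596 0.1832 0.0104] [0.4967 0.0919 0.006 ] [0.6807 0.313  0.0157]
0.03 0.05 19 [0.5624 0.2046 0.0414] [0.5437 0.1552 0.0302] [0.5768 0.27   0.0495]
0.05 0.1 364 [0.5898 0.2338 0.0842] [0.5395 0.1623 0.0502] [0.6369 0.2812 0.1   ]
0.1 0.14 246 [0.5699 0.1849 0.1173] [0.5314 0.1267 0.1001] [0.6196 0.2532 0.1399]
0.14 0.16 47 [0.5705 0.1827 0.1477] [0.5509 0.1645 0.1402] [0.5903 0.1969 0.1592]
0.16 0.3 90 [0.5584 0.1553 0.1841] [0.5444 0.1337 0.1604] [0.5753 0.1816 0.2011]
can
0.006 0.016 148 [ 0.5595 -0.1568  0.0083] [ 0.4922 -0.2807  0.006 ] [ 0.7035 -0.0808  0.0159]
0.03 0.05 359 [ 0.593  -0.1625  0.0456] [ 0.5376 -0.2022  0.0313] [ 0.6328 -0.1097  0.05  ]
0.05 0.1 262 [ 0.5912 -0.1605  0.0728] [ 0.5366 -0.2028  0.05  ] [ 0.6333 -0.1098  0.0999]
0.1 0.14 210 [ 0.5896 -0.1595  0.1215] [ 0.5368 -0.2027  0.1   ] [ 0.6368 -0.1092  0.1399]
0.14 0.16 128 [ 0.5862 -0.1567  0.1455] [ 0.5362 -0.2047  0.1401] [ 0.6364 -0.1096  0.1526]
top 145 [ 0.58632742 -0.15712798] 0.04705931249582012
side 207 [ 0.58559758 -0.16138274] 0.04767231502933392
0.006 0.016 569 [0.575  0.1878 0.0104] [0.4832 0.0858 0.006 ] [0.7132 0.4354 0.0158]
0.03 0.05 43 [0.565  0.1616 0.0395] [0.5439 0.1411 0.0306] [0.6245 0.2596 0.0495]
0.05 0.1 225 [0.5789 0.1929 0.0791] [0.5425 0.1409 0.05  ] [0.6254 0.2537 0.1   ]
0.1 0.14 167 [0.5614 0.1583 0.1218] [0.5325 0.1263 0.1   ] [0.6188 0.2522 0.1397]
0.14 0.3 61 [0.5582 0.1505 0.1764] [0.5431 0.1289 0.1407] [0.5877 0.1877 0.2026]
```

View pics/crop1.png

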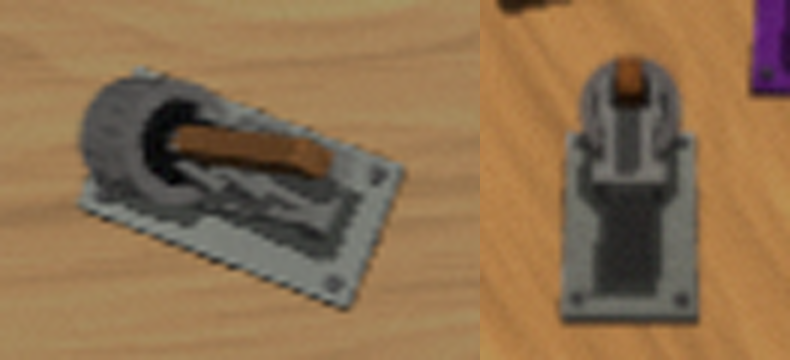

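The crop shows the brush in the grey stand, head at crop (140,150) and handle end at (325,155). It's the smallest brush and the stand isn't purple, so it's the one meant. Now I'll work out the stand pose from the base corners.

```bash
cat >> h.py <<'E'
def onplane(name,fn,uv,z):
    a=world(name,fn,uv,.5); b=world(name,fn,uv,1.5); return a+(b-a)*((z-a[:,2])/(b[:,2]-a[:,2]))[:,None]
E
python3 - <<'E'
from h import *
c=np.array([[350,303],[403,168],[80,207],[140,68]])/6+[230,165]-.4
P=onplane("top","top0",c,.01); print(P, P.mean(0))
print(np.linalg.norm(P[0]-P[1]),np.linalg.norm(P[0]-P[2]),np.degrees(np.arctan2(*(P[2]+P[3]-P[0]-P[1])[[1,0]])))
b=np.array([[565,317],[695,317],[570,135],[690,135]],float); b=(b-[480,0])/[310/58,360/65]+[275,140]-.4
Q=onplane("side","side0",b,.01); print(Q)
print(Q.mean(0),np.degrees(np.arctan2(*(Q[2]+Q[3]-Q[0]-Q[1])[[1,0]])))
# handle line by colour
for n in("top","side"):
    W,p=cloud(n,n+"0"); sl=(slice(165,225),slice(230,310)) if n=="top" else (slice(140,205),slice(282,325))
    w=W[sl].reshape(-1,3);q=p[sl].reshape(-1,3).astype(int); k=(w[:,2]>.12)&(q[:,0]>q[:,2]*1.9)
    w=w[k]; print(n,len(w),w.mean(0), w[w[:,2]>.185].mean(0)); u=np.linalg.svd(w-w.mean(0))[2][0]; print(u,np.degrees(np.arctan2(u[1],u[0])))
o=monitor.get_obs();print(R.from_rotvec(o["orientation"]).as_matrix().round(3))
E
```

```text
[[0.50813346 0.14232097 0.01      ]
 [0.58458376 0.10735637 0.01      ]
 [0.5752354  0.2946416  0.01      ]
 [0.6553586  0.25699772 0.01      ]] [0.5808278  0.20032916 0.01      ]
0.08406646837044926 0.16644591910276155 65.45841176414015
[[0.50904969 0.14011168 0.01      ]
 [0.58546022 0.10519571 0.01      ]
 [0.57847226 0.29167764 0.01      ]
 [0.65463038 0.25715208 0.01      ]]
[0.58190314 0.19853428 0.01      ] 65.45786813355431
top 125 [0.56459817 0.17078467 0.16728742] [0.55518954 0.14839341 0.19345692]
[-0.29152252 -0.62471559  0.72439288] -115.01603329718374
side 38 [0.55431928 0.14046994 0.18947956] [0.55377136 0.13997405 0.19444371]
[ 0.10893649  0.18971576 -0.97577701] 60.135170810344874
[[-0.9    0.436 -0.001]
 [ 0.436  0.9   -0.001]
 [-0.    -0.002 -1.   ]]
```

```bash
cat >> h.py <<'E'
psi=np.radians(65.4); C=np.array([.5815,.1995,0])
e=np.array([np.cos(psi),np.sin(psi),0]); lat=np.array([-e[1],e[0],0])
def stand(x,y,z): return C+e*x+lat*y+np.array([0,0,z])
foot,end=stand(.062,0,.040),stand(-.067,0,.193)
u=(end-foot)/np.linalg.norm(end-foot)
def Rtool(zc,yc): 
    zc=zc/np.linalg.norm(zc); xc=np.cross(yc,zc); xc/=np.linalg.norm(xc); return np.c_[xc,np.cross(zc,xc),zc]
Rst=Rtool(-u,-lat)
def plan(p,Rt,step=3.5,turn=.11,n=None):
    o=monitor.get_obs(); R0=R.from_rotvec(o["orientation"]).as_matrix(); d=R0.T@(np.array(p)-o["tcp_pos"])*100
    w=R.from_matrix(R0.T@Rt).as_rotvec()
    n=n or int(max(1,np.ceil(np.linalg.norm(d)/step),np.ceil(np.linalg.norm(w)/turn)))
    Rw=R.from_rotvec(w/n).as_matrix(); A=sum(np.linalg.matrix_power(Rw,k) for k in range(n))
    s=np.linalg.solve(A,d); print(n,"rows of",s.round(2).tolist(),(w/n).round(3).tolist(),"total",d.round(2),w.round(3))
E
python3 - <<'E'
from h import *
print(foot,end,u)
plan(end+.09*u+np.array([-.0,0,.08]),Rst)
E
```

```text
[0.60730941 0.25587264 0.04      ] [0.55360919 0.13858118 0.193     ] [-0.26833345 -0.5860911   0.76452232]
17 rows of [-3.38, 0.24, -1.84] [-0.032, 0.033, 0.087] total [-43.92 -36.67 -11.07] [-0.542  0.554  1.48 ]
```

```bash
R1='x'; python3 -m crank '[[[-3.4,0.2,-1.8],[-0.032,0.033,0.087]],[[-3.4,0.2,-1.8],[-0.032,0.033,0.087]],[[-3.4,0.2,-1.8],[-0.032,0.033,0.087]],[[-3.4,0.2,-1.8],[-0.032,0.033,0.087]],[[-3.4,0.2,-1.8],[-0.032,0.033,0.087]]]' 8.5
python3 -m crank '[[[-3.4,0.2,-1.8],[-0.032,0.033,0.087]],[[-3.4,0.2,-1.8],[-0.032,0.033,0.087]],[[-3.4,0.2,-1.8],[-0.032,0.033,0.087]],[[-3.4,0.2,-1.8],[-0.032,0.033,0.087]],[[-3.4,0.2,-1.8],[-0.032,0.033,0.087]]]'
python3 - <<'E'
from h import *
print(monitor.get_obs()["joints"])
plan(end+.09*u+np.array([-.0,0,.08]),Rst)
E
```

```text
clock: 0.6
tcp_pos: [0.4396, 0.5087, 0.3092]
orientation: [-1.295, -2.709, -0.291]
contact_force: [0.2, -0.5, -0.4]
grip_width: 0.0849
gripper_force: 0.0
clock: 1.1
tcp_pos: [0.5302, 0.345, 0.3484]
orientation: [-1.769, -2.233, -0.543]
contact_force: [1.1, -0.2, 0.0]
grip_width: 0.0849
gripper_force: 0.0
[-6.68957094e-01  2.06568389e-01  2.13616647e-01  1.74923135e+00
 -5.03261246e-01  1.00005730e+00  1.06496978e-03]
8 rows of [-2.85, 0.25, -1.64] [-0.028, 0.028, 0.076] total [-23.08  -5.28 -10.56] [-0.223  0.221  0.605]
```

```bash
python3 -m crank '[[[-2.9,0.2,-1.6],[-0.028,0.028,0.076]],[[-2.9,0.2,-1.6],[-0.028,0.028,0.076]],[[-2.9,0.2,-1.6],[-0.028,0.028,0.076]],[[-2.9,0.2,-1.6],[-0.028,0.028,0.076]]]'
python3 -m crank '[[[-2.9,0.2,-1.6],[-0.028,0.028,0.076]],[[-2.9,0.2,-1.6],[-0.028,0.028,0.076]],[[-2.9,0.2,-1.6],[-0.028,0.028,0.076]],[[-2.9,0.2,-1.6],[-0.028,0.028,0.076]],[[0,0,0],[0,0,0]]]'
python3 - <<'E'
from h import *
print(monitor.get_obs()["joints"])
plan(end+.09*u+np.array([-.0,0,.08]),Rst)
grab("wrist","w1")
E
```

```text
clock: 1.5
tcp_pos: [0.5479, 0.2143, 0.352]
orientation: [-2.03, -1.846, -0.691]
contact_force: [0.9, -0.4, -0.8]
grip_width: 0.0846
gripper_force: 0.0
clock: 2.0
tcp_pos: [0.5244, 0.0813, 0.3351]
orientation: [-2.234, -1.418, -0.814]
contact_force: [-0.8, -0.6, -0.4]
grip_width: 0.085
gripper_force: 0.0
[-0.30715629  0.0581281   0.43924641  2.05952266 -0.86291296  0.98741305
  0.17063711]
1 rows of [0.91, 0.26, -0.11] [0.003, -0.0, -0.009] total [ 0.91  0.26 -0.11] [ 0.003 -0.    -0.009]
```

View pics/w1.png

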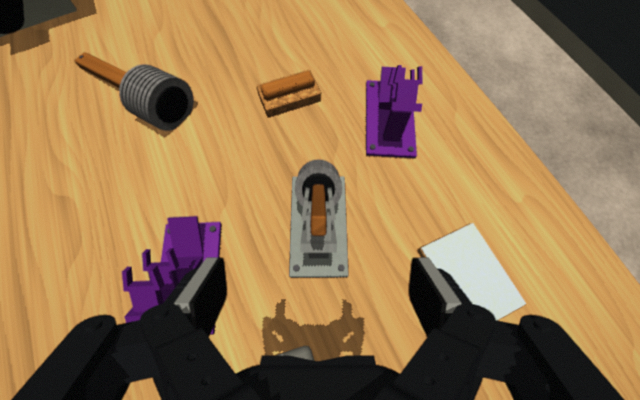

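Wrist view: the brush handle in the grey stand is centred at (318,210), with its end at about (318,233). The purple stands are at (185,270) and (392,110), well to the sides.

Run:
```python
from h import *
W,p=cloud("wrist","w1"); sl=(slice(180,240),slice(300,335))
w=W[sl].reshape(-1,3);q=p[sl].reshape(-1,3).astype(int); k=(w[:,2]>.1)&(q[:,0]>q[:,2]*1.9); w=w[k]
a=(w-foot)@u; l=(w-foot)@lat; nrm=(w-foot)@np.cross(lat,u)
print(len(w),"along",a.min(),a.max())
for lo,hi in((.13,.15),(.15,.17),(.17,.19),(.192,.21)):
    m=(a>lo)&(a<hi); print(lo,m.sum(),"lat",l[m].mean(),l[m].min(),l[m].max(),"nrm",nrm[m].mean(),nrm[m].min(),nrm[m].max())
c=onplane("wrist","w1",[[289,276],[349,276],[294,178],[346,178]],.01);print(c.round(4),c[:2].mean(0)-stand(-.085,0,.01))
q=W[165:185,300:340].reshape(-1,3);print(((q-foot)@lat).round(3)[::60])
plan(end+.05*u,Rst)
```

```text
695 along 0.07413799046172871 0.20181513819396113
0.13 64 lat 0.0003072659779905323 -0.00677692604452702 0.007502959999786815 nrm 0.011900745329117262 0.010665291237938702 0.012360383461907747
0.15 69 lat 0.0005074705547109845 -0.006287772538736729 0.007252572724056447 nrm 0.012068648147811717 0.011343684775667532 0.012692625327330627
0.17 86 lat 0.0003928562102922606 -0.006802639765582146 0.007876794420049203 nrm 0.012107480830173073 0.010175325871285914 0.012807085245182639
0.192 321 lat 0.0007816126122556869 -0.006296055897722259 0.007860274112943214 nrm 0.0036764904227158846 -0.008236456668899344 0.012684569588670484
[[0.5061 0.1429 0.01  ]
 [0.5878 0.1045 0.01  ]
 [0.5789 0.2911 0.01  ]
 [0.659  0.2533 0.01  ]] [8.32445047e-04 1.47591684e-03 1.73472348e-18]
[ 0.031 -0.003  0.031 -0.003  0.026 -0.003  0.025 -0.003  0.025 -0.003
  0.025 -0.003  0.025 -0.003]
4 rows of [-1.13, 0.08, 2.47] [0.0, -0.0, -0.001] total [-4.52  0.33  9.89] [ 0.001 -0.001 -0.004]
```

```bash
cat >> h.py <<'E'
nv=np.cross(lat,u)
def at(s,n=0.001,l=.0005): return foot+u*s+nv*n+lat*l
E
python3 -m crank '[[[-1.1,0.1,2.5],[0,0,0]],[[-1.1,0.1,2.5],[0,0,0]],[[-1.1,0.1,2.5],[0,0,0]],[[-1.1,0,2.5],[0,0,0]],[[0,0,0],[0,0,0]]]'
python3 - <<'E'
from h import *
print(monitor.get_obs()["joints"]); plan(at(.153),Rst,2.5)
E
```

```text
clock: 2.55
tcp_pos: [0.5395, 0.1161, 0.2286]
orientation: [-2.222, -1.432, -0.805]
contact_force: [-1.0, 0.6, -1.0]
grip_width: 0.0847
gripper_force: 0.0
[-0.30318857  0.23681621  0.38563593  2.14990707 -1.10265096  0.85049455
  0.43750517]
4 rows of [-0.04, 0.09, 2.28] [-0.002, 0.0, 0.0] total [-0.16  0.37  9.13] [-0.008  0.002  0.   ]
```

```bash
python3 -m crank '[[[0,0.1,2.3],[-0.004,0,0]],[[0,0.1,2.3],[-0.004,0,0]],[[0,0.1,2.3],[0,0,0]],[[-0.1,0.1,2.2],[0,0,0]],[[0,0,0],[0,0,0]]]'
python3 - <<'E'
from h import *
print(monitor.get_obs()["contact_force"],monitor.get_obs()["moment"]); plan(at(.153),Rst,2.5)
E
```

```text
clock: 3.05
tcp_pos: [0.5692, 0.167, 0.1613]
orientation: [-2.227, -1.432, -0.818]
contact_force: [-0.7, 0.5, -0.1]
grip_width: 0.0853
gripper_force: 0.0
[-0.71924915  0.50877653 -0.09620916] [-0.60360105  0.24670093  0.03785597]
1 rows of [-0.33, -0.28, 0.21] [0.003, -0.001, 0.002] total [-0.33 -0.28  0.21] [ 0.003 -0.001  0.002]
```

```bash
python3 -m crank '[[[-0.3,-0.2,0.2],[0,0,0]],[[0,0,0],[0,0,0]],[[0,0,0],[0,0,0]]]'
python3 - <<'E'
from h import *
plan(at(.153),Rst,2.5)
E
```

```text
clock: 3.35
tcp_pos: [0.5676, 0.1636, 0.1594]
orientation: [-2.232, -1.428, -0.823]
contact_force: [0.1, 1.4, 0.4]
grip_width: 0.0848
gripper_force: 0.0
1 rows of [0.08, -0.28, 0.3] [0.009, -0.002, 0.0] total [ 0.08 -0.28  0.3 ] [ 0.009 -0.002  0.   ]
```

```bash
python3 -m crank '[[[0.1,-0.2,0.2],[0.009,0,0]],[[0,0,0],[0,0,0]],[[0,0,0],[0,0,0]]]';python3 -m crank '[[[0,0,0],[0,0,0]]]'
python3 -m crank '[[[0,0,0],[0,0,0]]]'
python3 - <<'E'
from h import *
plan(at(.153),Rst,2.5)
grab("wrist","w2")
E
```

```text
clock: 3.65
tcp_pos: [0.5664, 0.167, 0.1576]
orientation: [-2.224, -1.43, -0.814]
contact_force: [-1.3, 0.6, -0.1]
grip_width: 0.0851
gripper_force: 0.0
clock: 3.75
tcp_pos: [0.5664, 0.167, 0.1575]
orientation: [-2.224, -1.43, -0.813]
contact_force: [-0.2, -0.0, 1.2]
grip_width: 0.085
gripper_force: 0.0
clock: 3.85
tcp_pos: [0.5663, 0.167, 0.1574]
orientation: [-2.225, -1.43, -0.813]
contact_force: [0.5, -0.4, 0.6]
grip_width: 0.0849
gripper_force: 0.0
1 rows of [0.02, -0.02, -0.01] [-0.002, -0.001, 0.0] total [ 0.02 -0.02 -0.01] [-0.002 -0.001  0.   ]
```

View pics/w2.png

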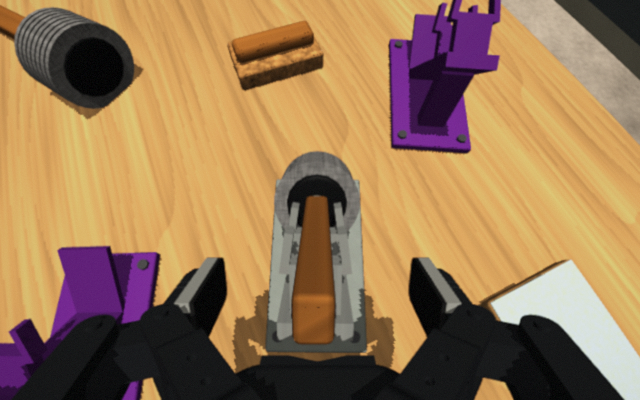

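The handle (end face at 315,318) is centred between the fingers at (212,290) and (432,290). Closing now.

```bash
python3 -m crank '[[[0,0,0],[0,0,0]],[[0,0,0],[0,0,0]],[[0,0,0],[0,0,0]],[[0,0,0],[0,0,0]],[[0,0,0],[0,0,0]]]' 1.0 70
python3 -m crank '[[[0,0,0],[0,0,0]],[[0,0,0],[0,0,0]],[[0,0,0],[0,0,0]],[[0,0,0],[0,0,0]],[[0,0,0],[0,0,0]]]'
python3 - <<'E'
from h import *
plan(at(.153),Rst,2.5); print(monitor.get_obs()["moment"])
E
```

```text
clock: 4.4
tcp_pos: [0.5663, 0.1669, 0.1575]
orientation: [-2.224, -1.43, -0.813]
contact_force: [-1.1, 0.2, 0.6]
grip_width: 0.0155
gripper_force: 68.0
clock: 4.9
tcp_pos: [0.5663, 0.1669, 0.1575]
orientation: [-2.224, -1.43, -0.813]
contact_force: [-0.8, -2.0, 3.3]
grip_width: 0.0151
gripper_force: 68.2
1 rows of [0.02, -0.02, -0.0] [-0.002, -0.001, 0.0] total [ 0.02 -0.02 -0.  ] [-0.002 -0.001  0.   ]
[-0.50053737  0.45749491  0.1580987 ]
```

```bash
python3 -m crank '[[[0,0,-0.3],[0,0,0]],[[0,0,-0.3],[0,0,0]],[[0,0,-0.2],[0,0,0]],[[0,0,0],[0,0,0]]]'
python3 -m crank '[[[0.5,0,0],[0,0,0]],[[1.0,0,0],[0,0,0]],[[1.5,0,0],[0,0,0]],[[2,0,0],[0,0,0]],[[2,0,0],[0,0,0]]]'
python3 -m crank '[[[2,0,0],[0,0,0]],[[2,0,0],[0,0,0]],[[2,0,0],[0,0,0]],[[0,0,0],[0,0,0]],[[0,0,0],[0,0,0]]]'
python3 - <<'E'
from h import *
Rd=Rtool(np.array([0,0,-1.]),-lat)
o=monitor.get_obs(); print(o["joints"],o["moment"],o["contact_force"]); plan(o["tcp_pos"]+[0,0,.10],Rd)
grab("side","s1");grab("top","t1")
a=np.hstack([cv2.imread("pics/side0.png")[60:260,180:400]*0+cv2.imread("pics/s1.png")[60:260,220:440],cv2.imread("pics/t1.png")[100:300,170:390]])
cv2.imwrite("pics/c2.png",cv2.resize(a,None,fx=1.8,fy=1.8,interpolation=2))
E
```

```text
clock: 5.3
tcp_pos: [0.5643, 0.1621, 0.1638]
orientation: [-2.225, -1.43, -0.814]
contact_force: [0.6, -0.1, -0.5]
grip_width: 0.0151
gripper_force: 68.1
clock: 5.8
tcp_pos: [0.5865, 0.2114, 0.2091]
orientation: [-2.225, -1.429, -0.813]
contact_force: [-0.2, 0.2, -0.6]
grip_width: 0.015
gripper_force: 68.1
clock: 6.3
tcp_pos: [0.605, 0.2525, 0.247]
orientation: [-2.224, -1.431, -0.813]
contact_force: [0.3, -0.2, -1.7]
grip_width: 0.0146
gripper_force: 68.2
[-0.48537684  0.30396332  0.30130837  1.99801227 -1.11353911  0.7174301
  0.18747437] [-0.80405631  0.36530735 -0.02085974] [ 0.32188361 -0.22930377 -1.70163707]
7 rows of [0.57, -0.0, -1.34] [-0.0, -0.1, 0.0] total [ 6.45 -0.01 -7.64] [-0.002 -0.701  0.002]
```

View pics/c2.png

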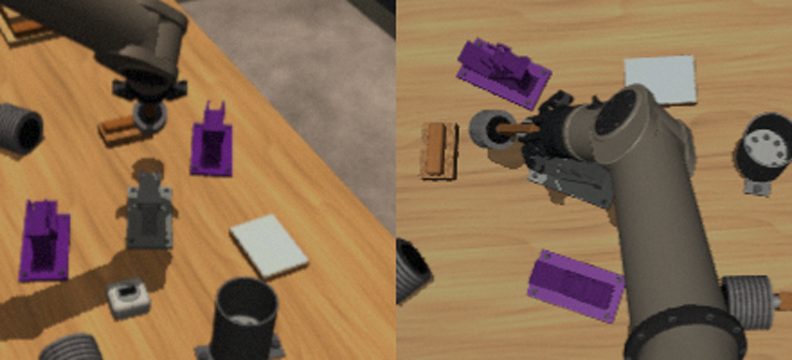

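The brush is held and clear of the stand. Now I'll turn it upright and carry it toward the canister.

```bash
python3 -m crank '[[[0.6,0,-1.3],[0,-0.1,0]],[[0.6,0,-1.3],[0,-0.1,0]],[[0.6,0,-1.3],[0,-0.1,0]],[[0.6,0,-1.3],[0,-0.1,0]],[[0.6,0,-1.3],[0,-0.1,0]]]'
python3 -m crank '[[[0.6,0,-1.3],[0,-0.1,0]],[[0.6,0,-1.3],[0,-0.1,0]],[[0,0,0],[0,0,0]]]'
python3 - <<'E'
from h import *
Rd=Rtool(np.array([0,0,-1.]),-lat)
o=monitor.get_obs(); print(o["joints"],o["contact_force"]); plan([.586,-.159,.345],Rd)
E
```

```text
clock: 6.9
tcp_pos: [0.6032, 0.2462, 0.3181]
orientation: [-2.544, -1.631, -0.254]
contact_force: [-0.1, 0.6, -0.9]
grip_width: 0.0152
gripper_force: 68.2
clock: 7.2
tcp_pos: [0.6071, 0.2593, 0.3451]
orientation: [-2.634, -1.705, -0.005]
contact_force: [0.1, 0.6, -0.8]
grip_width: 0.0153
gripper_force: 68.4
[-0.87752822  0.4075605   0.54654528  1.47738594 -0.2192187   1.31446703
 -0.73427703] [ 0.10500963  0.61963428 -0.83397908]
12 rows of [-3.25, 1.28, -0.01] [-0.0, -0.0, 0.001] total [-39.02  15.21  -0.2 ] [-0.002 -0.005  0.007]
```

```bash
python3 -m crank '[[[-3.2,1.3,0],[0,0,0]],[[-3.2,1.3,0],[0,0,0]],[[-3.2,1.3,0],[0,0,0]],[[-3.2,1.3,0],[0,0,0]],[[-3.2,1.3,0],[0,0,0]]]'
python3 -m crank '[[[-3.3,1.2,0],[0,0,0]],[[-3.3,1.2,0],[0,0,0]],[[-3.3,1.3,0],[0,0,0]],[[-3.3,1.3,0],[0,0,0]],[[-3.3,1.3,0],[0,0,0]]]'
python3 -m crank '[[[-3.3,1.3,0],[0,0,0]],[[-3.3,1.3,0],[0,0,0]],[[0,0,0],[0,0,0]],[[0,0,0],[0,0,0]],[[0,0,0],[0,0,0]]]'
python3 - <<'E'
from h import *
Rd=Rtool(np.array([0,0,-1.]),-lat)
o=monitor.get_obs(); print(o["joints"],o["contact_force"]); plan([.586,-.159,.345],Rd)
grab("wrist","w3"); grab("side","s3"); grab("top","t3")
W,p=cloud("wrist","w3"); q=W.reshape(-1,3); q=q[(abs(q[:,2]-.145)<.006)&(np.hypot(q[:,0]-.586,q[:,1]+.159)<.07)]
A=np.c_[2*q[:,:2],np.ones(len(q))]; s=np.linalg.lstsq(A,(q[:,:2]**2).sum(1),rcond=None)[0]
print("rim",len(q),s[:2],np.sqrt(s[2]+s[0]**2+s[1]**2),q.min(0),q.max(0))
a=np.hstack([cv2.imread("pics/w3.png")[50:400,120:520],cv2.imread("pics/s3.png")[50:400,200:600]]); cv2.imwrite("pics/c3.png",a)
E
```

```text
clock: 7.7
tcp_pos: [0.5981, 0.0794, 0.3428]
orientation: [-2.639, -1.693, -0.005]
contact_force: [-0.5, -0.6, -1.4]
grip_width: 0.0154
gripper_force: 68.4
clock: 8.2
tcp_pos: [0.5865, -0.0964, 0.3419]
orientation: [-2.639, -1.693, -0.006]
contact_force: [0.5, 0.7, -1.1]
grip_width: 0.0154
gripper_force: 68.4
clock: 8.7
tcp_pos: [0.5841, -0.1638, 0.3421]
orientation: [-2.637, -1.697, -0.006]
contact_force: [0.6, 0.7, -0.4]
grip_width: 0.015
gripper_force: 68.4
[-0.35010357  0.32695214  0.69251818  1.61733967 -0.22270509  1.27814123
 -0.04575472] [ 0.61466861  0.72564281 -0.44027637]
1 rows of [0.51, -0.03, -0.29] [-0.003, -0.006, 0.002] total [ 0.51 -0.03 -0.29] [-0.003 -0.006  0.002]
rim 697 [ 0.5871665  -0.15951211] 0.047465900020510654 [ 0.53732668 -0.19600358  0.13907112] [ 0.63685155 -0.11006409  0.14812579]
```

View pics/c3.png

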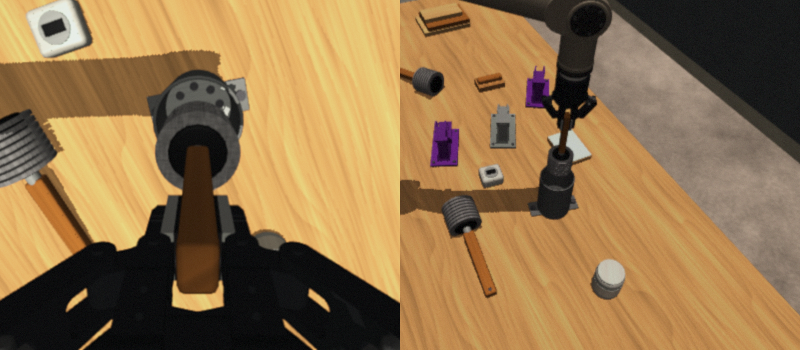

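The brush is upright just above the canister mouth, with the rim around crop (200,110) and part of the screen visible behind the head at (205,92). I'll check the brush's alignment in the tool frame and the screen height.

```bash
cat > tf.py <<'E'
from h import *
import sys
fn=sys.argv[1]; W,p=cloud("wrist",fn); z=np.load("pics/%s.npz"%fn); T=(W-z["pos"])@R.from_rotvec(z["ori"]).as_matrix()
t=T.reshape(-1,3); q=p.reshape(-1,3).astype(int)
br=(q[:,0]>q[:,2]*1.7)&(abs(t[:,1])<.03)&(abs(t[:,0])<.04)
for lo,hi in((.0,.02),(.02,.04),(.04,.06),(.06,.08)):
    m=br&(t[:,2]>lo)&(t[:,2]<hi); x=t[m]
    if len(x)>5:
        f=x[x[:,0]>np.median(x[:,0])-.003]; print("handle",lo,len(x),"x face",np.median(f[:,0]).round(4),"y",f[:,1].min().round(4),f[:,1].max().round(4))
g=(np.hypot(t[:,0],t[:,1])<.045)&(t[:,2]>.085)&(t[:,2]<.15)&~br; x=t[g]
for lo,hi in((.085,.095),(.095,.11),(.11,.15)):
    m=(x[:,2]>lo)&(x[:,2]<hi)
    if m.sum()>5: print("head",lo,m.sum(),x[m].min(0).round(4),x[m].max(0).round(4),x[m].mean(0).round(4))
w=W.reshape(-1,3); m=(np.hypot(w[:,0]-.5867,w[:,1]+.1595)<.04)&(w[:,2]<.1)&(w[:,2]>.02); print("screen",m.sum(),np.percentile(w[m,2],[5,25,50,75,95]) if m.any() else "")
E
python3 tf.py w3
```

```text
handle 0.0 441 x face 0.0109 y -0.0068 0.0092
handle 0.02 313 x face 0.0109 y -0.0068 0.0091
handle 0.04 234 x face 0.0108 y -0.0068 0.0091
handle 0.06 173 x face 0.0106 y -0.0068 0.0091
head 0.085 1979 [-0.0293 -0.0323  0.0905] [0.0331 0.0346 0.095 ] [0.0052 0.0004 0.0929]
head 0.095 2390 [-0.0309 -0.0325  0.095 ] [0.0338 0.0349 0.11  ] [0.0081 0.0017 0.0964]
head 0.11 414 [ 0.0131 -0.0269  0.11  ] [0.0336 0.0322 0.1498] [0.0295 0.0016 0.128 ]
screen 1182 [0.04563995 0.0464915  0.04709835 0.04774035 0.04849579]
```

```bash
python3 - <<'E'
from h import *
Rd=Rtool(np.array([0,0,-1.]),-lat)
o=monitor.get_obs(); print(o["contact_force"]); plan([.5867,-.1595,.345],Rd)
E
python3 -m crank '[[[0.5,0,0],[-0.003,-0.006,0]],[[0,0,1.5],[0,0,0]],[[0,0,1.5],[0,0,0]],[[0,0,0],[0,0,0]],[[0,0,0],[0,0,0]]]'
python3 - <<'E'
from h import *
Rd=Rtool(np.array([0,0,-1.]),-lat)
plan([.5867,-.1595,.288],Rd)
E
```

```text
[-0.07828966 -0.31641306 -1.34639313]
1 rows of [0.4, 0.02, -0.23] [-0.002, -0.006, 0.004] total [ 0.4   0.02 -0.23] [-0.002 -0.006  0.004]
clock: 9.35
tcp_pos: [0.5864, -0.1599, 0.3122]
orientation: [2.641, 1.699, -0.003]
contact_force: [-0.4, -0.3, 0.4]
grip_width: 0.0152
gripper_force: 68.4
1 rows of [0.05, 0.01, 2.42] [-0.0, 0.002, 0.002] total [0.05 0.01 2.42] [-0.     0.002  0.002]
```

```bash
python3 -m crank '[[[0,0,1.2],[0,0,0]],[[0,0,1.2],[0,0,0]],[[0,0,0],[0,0,0]],[[0,0,0],[0,0,0]]]'
python3 -m crank '[[[0,0,1.5],[0,0,0]],[[0,0,1.5],[0,0,0]],[[0,0,1.5],[0,0,0]],[[0,0,1.5],[0,0,0]],[[0,0,1],[0,0,0]]]'
python3 -m crank '[[[0,0,0.5],[0,0,0]],[[0,0,0.4],[0,0,0]],[[0,0,0],[0,0,0]],[[0,0,0],[0,0,0]]]'
python3 -m crank '[[[0,0,0.3],[0,0,0]],[[0,0,0],[0,0,0]],[[0,0,0],[0,0,0]]]'
python3 -m crank '[[[0,0,0.3],[0,0,0]],[[0,0,0],[0,0,0]],[[0,0,0],[0,0,0]]]'
python3 -m crank '[[[0,0,0],[0,0,0]]]'
python3 -m crank '[[[0,0,0],[0,0,0]]]'
```

```text
clock: 9.75
tcp_pos: [0.5867, -0.1599, 0.2886]
orientation: [2.641, 1.699, -0.002]
contact_force: [0.0, -0.1, -0.3]
grip_width: 0.0153
gripper_force: 68.4
clock: 10.25
tcp_pos: [0.5862, -0.1598, 0.2169]
orientation: [2.642, 1.7, -0.003]
contact_force: [-0.6, -0.0, -0.5]
grip_width: 0.015
gripper_force: 68.5
clock: 10.65
tcp_pos: [0.5873, -0.1602, 0.2106]
orientation: [2.64, 1.698, 0.001]
contact_force: [-0.7, -0.4, -0.3]
grip_width: 0.0153
gripper_force: 68.4
clock: 10.95
tcp_pos: [0.587, -0.1601, 0.2072]
orientation: [2.64, 1.699, -0.0]
contact_force: [-0.0, 0.1, -1.2]
grip_width: 0.0149
gripper_force: 68.4
clock: 11.25
tcp_pos: [0.5869, -0.16, 0.2039]
orientation: [2.641, 1.699, -0.001]
contact_force: [-0.2, -0.6, -1.2]
grip_width: 0.0154
gripper_force: 68.5
clock: 11.35
tcp_pos: [0.587, -0.1601, 0.2041]
orientation: [2.641, 1.699, -0.0]
contact_force: [-0.6, -0.5, -0.7]
grip_width: 0.0149
gripper_force: 68.4
clock: 11.45
tcp_pos: [0.587, -0.1601, 0.2042]
orientation: [2.64, 1.699, -0.0]
contact_force: [-0.2, 0.3, -0.7]
grip_width: 0.0154
gripper_force: 68.5
```

```bash
python3 -m crank '[[[0,0,0.4],[0,0,0]],[[0,0,0],[0,0,0]],[[0,0,0],[0,0,0]]]' | grep -E 'tcp|cont'
python3 -m crank '[[[0,0,0.3],[0,0,0]],[[0,0,0],[0,0,0]],[[0,0,0],[0,0,0]]]' | grep -E 'tcp|cont'
python3 -m crank '[[[0,0,0.3],[0,0,0]],[[0,0,0],[0,0,0]],[[0,0,0],[0,0,0]]]' | grep -E 'tcp|cont'
python3 -m crank '[[[0,0,0.2],[0,0,0]],[[0,0,0],[0,0,0]],[[0,0,0],[0,0,0]]]' | grep -E 'tcp|cont'
python3 -m crank '[[[0,0,0],[0,0,0]]]'| grep -E 'tcp|cont'
```

```text
tcp_pos: [0.5868, -0.16, 0.1998]
contact_force: [0.4, 0.1, -0.9]
tcp_pos: [0.5871, -0.1601, 0.1972]
contact_force: [0.3, 0.8, 0.7]
tcp_pos: [0.5872, -0.1602, 0.1943]
contact_force: [-0.4, -0.2, 2.4]
tcp_pos: [0.5871, -0.1602, 0.1922]
contact_force: [-0.6, 0.3, 3.5]
tcp_pos: [0.5872, -0.1602, 0.1923]
contact_force: [0.7, 0.3, 3.1]
```

```bash
python3 -m crank '[[[0,0,0.2],[0,0,0]],[[0,0,0.2],[0,0,0]],[[0,0,0],[0,0,0]],[[0,0,0],[0,0,0]]]' | grep -E 'tcp|cont'
python3 -m crank '[[[0,0,0],[0,0,0]]]'| grep -E 'tcp|cont'
```

```text
tcp_pos: [0.5872, -0.1602, 0.1882]
contact_force: [0.0, -0.3, 5.4]
tcp_pos: [0.5872, -0.1602, 0.1882]
contact_force: [0.5, 0.3, 5.7]
```

```bash
python3 -m crank '[[[0,0,-1],[0,0,0]],[[0,0,-2],[0,0,0]],[[0,0,-2],[0,0,0]],[[0,0,-2],[0,0,0]],[[0,0,-2],[0,0,0]]]' | grep -E 'tcp|cont'
python3 -m crank '[[[0,0,-1],[0,0,0]],[[0,0,0],[0,0,0]],[[0,0,0],[0,0,0]]]' | grep -E 'tcp|cont|clock'
python3 -m crank '[[[0,0,1],[0,0,0]],[[0,0,1.5],[0,0,0]],[[0,0,1.5],[0,0,0]],[[0,0,1.5],[0,0,0]],[[0,0,1.5],[0,0,0]]]' | grep -E 'tcp|cont'
python3 -m crank '[[[0,0,1],[0,0,0]],[[0,0,0.5],[0,0,0]],[[0,0,0.3],[0,0,0]],[[0,0,0.3],[0,0,0]],[[0,0,0],[0,0,0]]]' | grep -E 'tcp|cont'
python3 -m crank '[[[0,0,0.3],[0,0,0]],[[0,0,0.2],[0,0,0]],[[0,0,0],[0,0,0]],[[0,0,0],[0,0,0]]]' | grep -E 'tcp|cont'
```

```text
tcp_pos: [0.5861, -0.1596, 0.2785]
contact_force: [0.5, 1.0, -0.7]
clock: 14.05
tcp_pos: [0.5864, -0.1596, 0.2872]
contact_force: [0.3, -0.6, -1.8]
tcp_pos: [0.5864, -0.1599, 0.216]
contact_force: [0.3, -0.0, 0.3]
tcp_pos: [0.5872, -0.1602, 0.1974]
contact_force: [-1.2, 0.0, 0.5]
tcp_pos: [0.5874, -0.1603, 0.1925]
contact_force: [-1.2, 0.2, 3.5]
```

```bash
python3 -m crank '[[[0,0,0.2],[0,0,0]],[[0,0,0.2],[0,0,0]],[[0,0,0],[0,0,0]],[[0,0,0],[0,0,0]]]' | grep -E 'tcp|cont'
python3 -m crank '[[[0,0,-1],[0,0,0]],[[0,0,-2],[0,0,0]],[[0,0,-2],[0,0,0]],[[0,0,-2],[0,0,0]],[[0,0,-2],[0,0,0]]]' | grep -E 'tcp|cont'
python3 -m crank '[[[0,0,-1],[0,0,0]],[[0,0,0],[0,0,0]],[[0,0,0],[0,0,0]]]' | grep -E 'tcp|cont|clock'
python3 -m crank '[[[0,0,1],[0,0,0]],[[0,0,1.5],[0,0,0]],[[0,0,1.5],[0,0,0]],[[0,0,1.5],[0,0,0]],[[0,0,1.5],[0,0,0]]]' | grep -E 'tcp|cont'
python3 -m crank '[[[0,0,1],[0,0,0]],[[0,0,0.5],[0,0,0]],[[0,0,0.3],[0,0,0]],[[0,0,0.3],[0,0,0]],[[0,0,0],[0,0,0]]]' | grep -E 'tcp|cont'
python3 -m crank '[[[0,0,0.3],[0,0,0]],[[0,0,0.2],[0,0,0]],[[0,0,0],[0,0,0]],[[0,0,0],[0,0,0]]]' | grep -E 'tcp|cont'
python3 -m crank '[[[0,0,0.2],[0,0,0]],[[0,0,0.2],[0,0,0]],[[0,0,0],[0,0,0]],[[0,0,0],[0,0,0]]]' | grep -E 'tcp|cont'
```

```text
tcp_pos: [0.5873, -0.1603, 0.1883]
contact_force: [-0.3, -0.6, 5.8]
tcp_pos: [0.5862, -0.1596, 0.2786]
contact_force: [0.1, 0.2, -1.3]
clock: 16.65
tcp_pos: [0.5864, -0.1596, 0.2872]
contact_force: [-0.0, 0.3, -1.6]
tcp_pos: [0.5865, -0.1599, 0.216]
contact_force: [-0.1, 0.0, -1.4]
tcp_pos: [0.5872, -0.1603, 0.1974]
contact_force: [-1.3, -0.1, 1.1]
tcp_pos: [0.5874, -0.1602, 0.1925]
contact_force: [0.3, -0.8, 3.0]
tcp_pos: [0.5873, -0.1602, 0.1883]
contact_force: [0.7, -0.6, 4.9]
```

Three strokes are done, each pressing about 6 N. I'll lift out and head back to the stand.

```bash
python3 -m crank '[[[0,0,-1],[0,0,0]],[[0,0,-2],[0,0,0]],[[0,0,-2.5],[0,0,0]],[[0,0,-2.5],[0,0,0]],[[0,0,-2.5],[0,0,0]]]' | grep -E 'tcp|cont'
python3 -m crank '[[[0,0,-2.5],[0,0,0]],[[0,0,-2],[0,0,0]],[[0,0,-1.5],[0,0,0]],[[0,0,0],[0,0,0]],[[0,0,0],[0,0,0]]]' | grep -E 'tcp|cont|clock'
python3 - <<'E'
from h import *
grab("wrist","w4")
Rd=Rtool(np.array([0,0,-1.]),-lat)
plan([.607,.255,.355],Rd)
E
python3 tf.py w4
```

```text
tcp_pos: [0.5862, -0.1596, 0.2937]
contact_force: [0.7, -0.4, -1.1]
clock: 19.45
tcp_pos: [0.5865, -0.1596, 0.3523]
contact_force: [0.2, 0.5, -1.6]
12 rows of [3.21, -1.28, -0.03] [-0.0, 0.0, 0.0] total [ 38.58 -15.28  -0.37] [-0.001  0.002  0.002]
handle 0.0 423 x face 0.0109 y -0.0067 0.0091
handle 0.02 318 x face 0.0108 y -0.0068 0.0091
handle 0.04 232 x face 0.0108 y -0.0067 0.0091
handle 0.06 174 x face 0.0106 y -0.0068 0.009
head 0.085 1942 [-0.03   -0.0323  0.0902] [0.0338 0.0345 0.095 ] [0.0054 0.0008 0.0928]
head 0.095 2446 [-0.0314 -0.0327  0.095 ] [0.034 0.035 0.11 ] [0.0077 0.0014 0.0964]
head 0.11 409 [ 0.0136 -0.0298  0.11  ] [0.0338 0.032  0.1497] [0.0295 0.001  0.1284]
screen 1037 [0.0456742  0.04639908 0.04705568 0.04764511 0.04846   ]
```

```bash
python3 -m crank '[[[3.2,-1.3,0],[0,0,0]],[[3.2,-1.3,0],[0,0,0]],[[3.2,-1.3,0],[0,0,0]],[[3.2,-1.3,0],[0,0,0]],[[3.2,-1.3,0],[0,0,0]]]' |grep tcp
python3 -m crank '[[[3.2,-1.3,0],[0,0,0]],[[3.2,-1.3,0],[0,0,0]],[[3.2,-1.2,0],[0,0,0]],[[3.2,-1.2,0],[0,0,0]],[[3.2,-1.3,0],[0,0,0]]]' |grep tcp
python3 -m crank '[[[3.2,-1.3,0],[0,0,0]],[[3.2,-1.3,0],[0,0,0]],[[0,0,0],[0,0,0]],[[0,0,0],[0,0,0]]]' |grep tcp
python3 - <<'E'
from h import *
plan(at(.161,.095,.0005),Rst)
E
```

```text
tcp_pos: [0.5932, 0.0142, 0.3513]
tcp_pos: [0.6023, 0.1857, 0.3509]
tcp_pos: [0.605, 0.2544, 0.3505]
7 rows of [-0.94, 0.01, 1.63] [-0.0, 0.101, 0.001] total [-2.83  0.09 12.62] [-0.002  0.705  0.004]
```

```bash
python3 -m crank '[[[-0.9,0,1.6],[0,0.1,0]],[[-0.9,0,1.6],[0,0.1,0]],[[-0.9,0,1.6],[0,0.1,0]],[[-0.9,0,1.6],[0,0.1,0]],[[-0.9,0,1.6],[0,0.1,0]]]' |grep -E 'tcp|cont'
python3 -m crank '[[[-0.9,0,1.6],[0,0.1,0]],[[-0.9,0,1.6],[0,0.1,0]],[[0,0,0],[0,0,0]],[[0,0,0],[0,0,0]],[[0,0,0],[0,0,0]]]' |grep -E 'tcp|cont|clo'
python3 - <<'E'
from h import *
grab("wrist","w5"); print(monitor.get_obs()["joints"])
plan(at(.161,.095,.0005),Rst)
E
```

```text
tcp_pos: [0.5943, 0.225, 0.2655]
contact_force: [0.3, 0.8, -1.1]
clock: 21.9
tcp_pos: [0.5955, 0.2299, 0.2327]
contact_force: [0.0, 0.1, -0.1]
[-0.44292138  0.30318609  0.28820323  2.03032414 -1.11867339  0.71595649
  0.23929317]
1 rows of [-0.79, -0.04, 0.47] [-0.002, 0.012, 0.005] total [-0.79 -0.04  0.47] [-0.002  0.012  0.005]
```

View pics/w5.png

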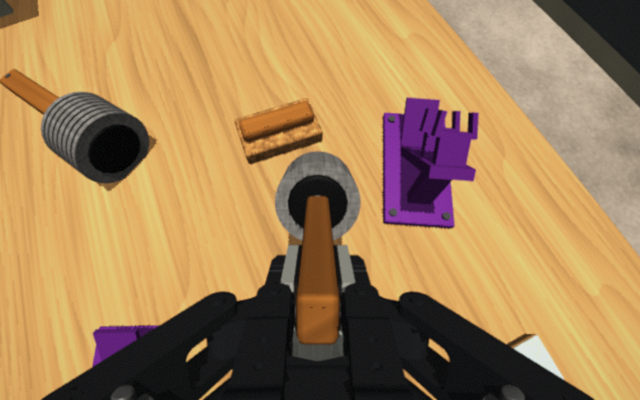

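The brush is aligned with the slope above the stand (handle end at 318,320, head at 317,195). Correcting the pose, then lowering square to the slope.

```bash
python3 -m crank '[[[-0.8,0,0.5],[-0.002,0.012,0.005]],[[-2,0,0],[0,0,0]],[[-2,0,0],[0,0,0]],[[-1.5,0,0],[0,0,0]],[[0,0,0],[0,0,0]]]' |grep -E 'tcp|cont'
python3 -m crank '[[[0,0,0],[0,0,0]],[[0,0,0],[0,0,0]],[[0,0,0],[0,0,0]]]' |grep -E 'tcp|cont'
python3 - <<'E'
from h import *
plan(at(.161),Rst)
E
```

```text
tcp_pos: [0.5756, 0.1879, 0.1865]
contact_force: [0.6, -0.2, -1.0]
tcp_pos: [0.5763, 0.1896, 0.1877]
contact_force: [0.0, -0.1, -1.4]
2 rows of [-1.92, 0.01, -0.05] [-0.0, -0.001, -0.0] total [-3.83  0.02 -0.09] [-0.    -0.001 -0.   ]
```

```bash
python3 -m crank '[[[-1,0,0],[0,0,0]],[[-1,0,0],[0,0,0]],[[-0.7,0,0],[0,0,0]],[[0,0,0],[0,0,0]],[[0,0,0],[0,0,0]]]' |grep -E 'tcp|cont'
python3 -m crank '[[[-0.3,0,0],[0,0,0]],[[-0.3,0,0],[0,0,0]],[[-0.2,0,0],[0,0,0]],[[0,0,0],[0,0,0]],[[0,0,0],[0,0,0]]]' |grep -E 'tcp|cont'
python3 - <<'E'
from h import *
plan(at(.161),Rst)
E
```

```text
tcp_pos: [0.5674, 0.1701, 0.1697]
contact_force: [0.4, -0.0, -0.9]
tcp_pos: [0.5646, 0.1642, 0.1642]
contact_force: [0.1, 1.4, -1.1]
1 rows of [-0.17, 0.02, -0.09] [-0.0, -0.0, -0.002] total [-0.17  0.02 -0.09] [-0.    -0.    -0.002]
```

```bash
python3 -m crank '[[[-0.15,0,0],[0,0,0]],[[0,0,0],[0,0,0]],[[0,0,0],[0,0,0]]]' |grep -E 'tcp|cont'
python3 -m crank '[[[0,0,0.3],[0,0,0]],[[0,0,0.2],[0,0,0]],[[0,0,0],[0,0,0]],[[0,0,0],[0,0,0]]]' |grep -E 'tcp|cont'
python3 -m crank '[[[0,0,0.1],[0,0,0]],[[0,0,0],[0,0,0]],[[0,0,0],[0,0,0]]]' |grep -E 'tcp|cont'
python3 -m crank '[[[0,0,0.1],[0,0,0]],[[0,0,0],[0,0,0]],[[0,0,0],[0,0,0]]]' |grep -E 'tcp|cont'
python3 - <<'E'
from h import *
plan(at(.153),Rst)
E
```

```text
tcp_pos: [0.5641, 0.1632, 0.1632]
contact_force: [0.5, -0.4, -0.9]
tcp_pos: [0.5654, 0.1662, 0.1593]
contact_force: [0.1, 0.9, -3.0]
tcp_pos: [0.5657, 0.1667, 0.1587]
contact_force: [0.1, -0.6, -0.6]
tcp_pos: [0.5659, 0.1673, 0.1579]
contact_force: [-0.1, -1.0, -1.4]
1 rows of [-0.02, 0.03, 0.01] [-0.0, -0.0, -0.002] total [-0.02  0.03  0.01] [-0.    -0.    -0.002]
```

```bash
python3 -m crank '[[[0,0,0.1],[0,0,0]],[[0,0,0],[0,0,0]],[[0,0,0],[0,0,0]]]' |grep -E 'tcp|cont'
python3 -m crank '[[[0,0,0.05],[0,0,0]],[[0,0,0],[0,0,0]],[[0,0,0],[0,0,0]]]' |grep -E 'tcp|cont'
python3 -m crank '[[[0,0,0],[0,0,0]]]' |grep -E 'tcp|cont'
```

```text
tcp_pos: [0.5662, 0.1672, 0.1576]
contact_force: [-3.0, -4.2, 5.5]
tcp_pos: [0.5663, 0.1671, 0.1575]
contact_force: [-6.4, -6.2, 9.9]
tcp_pos: [0.5663, 0.1671, 0.1575]
contact_force: [-5.9, -6.3, 9.5]
```

```bash
python3 -m crank '[[[0,0,-0.05],[0,0,0]],[[0,0,0],[0,0,0]],[[0,0,0],[0,0,0]]]' |grep -E 'tcp|cont'
python3 -m crank '[[[0,0,0],[0,0,0]],[[0,0,0],[0,0,0]],[[0,0,0],[0,0,0]]]' 3 20 |grep -E 'tcp|cont|grip'
python3 -m crank '[[[0,0,0],[0,0,0]],[[0,0,0],[0,0,0]],[[0,0,0],[0,0,0]],[[0,0,0],[0,0,0]]]' 8.5 |grep -E 'tcp|cont|grip'
python3 - <<'E'
from h import *
grab("wrist","w6")
W,p=cloud("wrist","w6"); t=W.reshape(-1,3);q=p.reshape(-1,3).astype(int)
a=(t-foot)@u; l=(t-foot)@lat; n=(t-foot)@nv
b=(q[:,0]>q[:,2]*1.9)&(abs(l)<.03)&(abs(n)<.03)&(a>.06)&(a<.22)
print(b.sum(),a[b].max())
for lo,hi in((.09,.11),(.13,.15),(.15,.17),(.17,.19),(.194,.21)):
    m=b&(a>lo)&(a<hi); 
    if m.any(): print(lo,m.sum(),"lat",l[m].min().round(4),l[m].max().round(4),"nrm",np.median(n[m]).round(4),n[m].min().round(4),n[m].max().round(4),a[m].mean())
E
```

```text
tcp_pos: [0.5662, 0.1672, 0.1576]
contact_force: [-4.5, -4.4, 6.8]
tcp_pos: [0.5663, 0.1682, 0.1571]
contact_force: [0.4, -0.3, -0.5]
grip_width: 0.03
gripper_force: 0.0
tcp_pos: [0.5662, 0.1679, 0.1571]
contact_force: [-0.9, 0.1, -0.6]
grip_width: 0.0844
gripper_force: 0.0
5197 0.20198173643872558
0.09 228 lat -0.0087 0.0071 nrm 0.0121 0.0093 0.0128 0.10031507547237846
0.13 412 lat -0.0083 0.0068 nrm 0.0122 0.0101 0.0128 0.1404704450844005
0.15 573 lat -0.0084 0.0069 nrm 0.0126 0.0104 0.0135 0.16082036657868176
0.17 898 lat -0.0082 0.0068 nrm 0.0126 0.0104 0.0139 0.18064718712580333
0.194 2336 lat -0.0083 0.0073 nrm 0.0051 -0.009 0.0136 0.19943069383392814
```

View pics/w6.png

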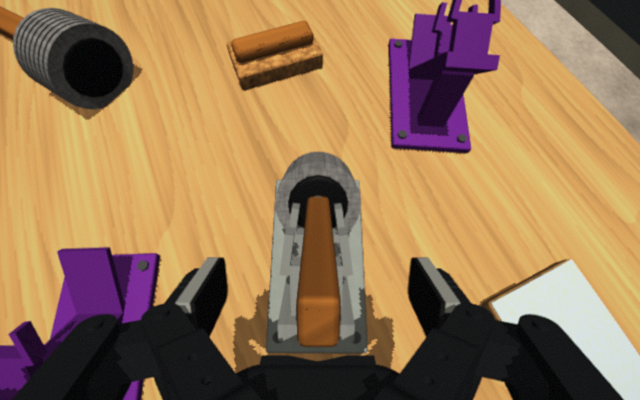

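The brush lies in both forks just as it did at the start (handle end at 318,320). Retreating along the slope, then a last check.

```bash
python3 -m crank '[[[0,0,-1.5],[0,0,0]],[[0,0,-2.2],[0,0,0]],[[0,0,-2.2],[0,0,0]],[[0,0,-2.2],[0,0,0]],[[0,0,-2.2],[0,0,0]]]' |grep -E 'tcp|cont'
python3 -m crank '[[[1.5,0,-1.5],[0,0,0]],[[1.5,0,-1.5],[0,0,0]],[[1.5,0,-1.5],[0,0,0]],[[0,0,0],[0,0,0]],[[0,0,0],[0,0,0]]]' |grep -E 'tcp|cont|clock'
python3 - <<'E'
from h import *
grab("wrist","w7")
for f in("w1","w2","w6","w7"):
    W,p=cloud("wrist",f); t=W.reshape(-1,3);q=p.reshape(-1,3).astype(int)
    a=(t-foot)@u; l=(t-foot)@lat; n=(t-foot)@nv
    b=(q[:,0]>q[:,2]*1.9)&(abs(l)<.03)&(abs(n)<.03)&(a>.06)&(a<.22)
    m=b&(a>.195); k=b&(a<.19)&(a>.1); print(f,np.median(a[m]),l[k].min(),l[k].max(),np.median(n[k]))
E
```

```text
tcp_pos: [0.5382, 0.1069, 0.2365]
contact_force: [0.5, 0.2, 0.2]
clock: 27.8
tcp_pos: [0.5408, 0.1124, 0.2994]
contact_force: [1.2, -0.6, -0.2]
w1 0.2000129193109003 -0.007363965407483164 0.007904197454052004 0.012073693474102053
w2 0.19979085989612977 -0.007772917124953036 0.008060244642812856 0.012404201008682968
w6 0.19986781187087846 -0.008699554476249156 0.007185519947992693 0.012408759484914886
w7 0.19978624160695535 -0.008758844670521864 0.006758723651246958 0.012133436480263417
```

The brush is back within 1 mm of where it started, so I'm handing in.

```bash
python3 -c "
from bench import r
print(r.hand_in())"
```

```text
the job is handed in; nothing more can be done
None
```

I gave the canister three upright strokes of about 1 cm screen give (about 6 N each), laid the brush back in both forks with its tip on the foot plate, let go, and handed the job in at about 28 s on the robot's clock.

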